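# Load the doming block and slide it under the bench press

## Robot

A 6-joint arm with a two-finger parallel gripper is mounted at the origin on the work surface. World frame = base frame: x ahead of the robot, y to its left, z up, the work surface at z = 0. Lengths are in mm, angles in degrees, forces in N, time in s.
With the tool pointing down it reaches from about 350 to 850 mm from the base axis. Payload 8.1 kg.
Tool frame: the origin (TCP) lies on the centre line of the jaws, within the pads' length; the fingertips stand 19 mm ahead of it and the grasp point (between the pads) is the TCP (r.tip_reach is the z of the fingertips in the tool frame, in mm); z points along the fingers, y is the line along which they close (so a half turn about z gives the same grasp; the last joint's range is limited). The gripper opens to 85 mm and grips with 20 to 120 N. Pads are 22 mm wide; open, the fingers measure 114 mm over their backs; the gripper's body (76 mm by 85 mm) begins 54 mm behind the grasp point. The pads swing forward as they close: fully open they stand 13 mm farther back than shut.
Start: joints at [66.555, 7.471, 85.268, -0, 87.261, -4.893], TCP at [190.881, 568.832, 250.292] pointing down, gripper open.
Joint ranges: [-169.43, 169.43], [-51.17, 129.36], [1.28, 143.12], [-76.62, 256.62], [0, 156.53], [-152.29, 152.29]. Speed limits (degrees/s): [136.94, 136.94, 159.86, 180, 180, 180].

## Interface

Orientations are given as [roll, pitch, yaw] about the fixed x, y, z axes, in that order (R = Rz(yaw) Ry(pitch) Rx(roll)).
In Python, from bench import r gives the robot as it stands. The module is installed in compiled form; this text tells all that it offers.
- The arm moves only by the shell command python3 -m handwheel 'ROWS' [FORCE]. ROWS is JSON, a list of rows, each a list of 7 numbers: the shift along the tool's x, y, z in m, then the turn, a rotation vector about the tool's x, y, z in degrees, then the finger opening in m, from 0 to 0.0854. In form: [[tx, ty, tz, ax, ay, az, claw], ...]. A call has 1 to 8 rows; each row shifts and turns the commanded pose from where the row before left it, along the tool's axes as they then stand; what a row does not reach is not made up. A row lasts 1/12 s, in which the tool goes at most 41.7 mm and 7.16 degrees, less where a joint would pass 70% of its speed; a pose out of reach is approached as far as the arm can. A call with a gripper value outside its range is refused whole. The fingers move at their own pace and stop on an object; FORCE is the grip in N (left out, the last holds). Time passes only in rows, so rows that do not move let the fingers close. It gives the time, the measured TCP pose, the force, the opening and the grip force at its end, in the units of the state.
- r.sense(): the state, without advancing time (a new reading comes with each control period).
- r.snapshot(name): name is "scene" or "side" or "wrist"; returns (picture, depth): 480x640x3 uint8, blue, green, red; 480x640 float32, mm along the optical axis (not along the pixel's ray), 0 where there is no reading.
- r.calibration(name): a dict with "vfov" (degrees; the focal length in pixels is half the picture's height over the tangent of half this angle, whatever the lens; pixels are square), "cx", "cy" (the principal point, pixels), "rvec" (rotation vector, rad) and "tvec" (3), from world to camera coordinates, as OpenCV has them; the wrist camera has in their place "tool_from_camera" (4x4, takes a point from camera to tool coordinates, whose origin is the TCP and whose axes are the flange's). Camera axes: x right, y down, z forward; pixel columns grow to the right and rows downward; lengths in mm; the calibration is good to about 2 mm. A picture is of the moment at which its call begins: read the wrist's pose just before it. calibration takes no time and is no camera call.
- r.hand_in(): hands the job in; it is judged then, once.
The state is a dict: "time": time; "joint_pos": joint angles; "qd": joint speeds; "joint_efforts": joint torques, N m; "tool_pos": TCP position; "tcp_rot": TCP orientation; "ft_force": force on the tool from outside, world axes, zero at the start; "wrist_torque": the same for the moment, N m; "finger_gap": finger opening in mm; "grip_force": force on a finger pad.
Only numpy, scipy, OpenCV 4.12 (cv2) and the standard library are available. Lean on these libraries where they do the work, as an engineer would, in place of code of your own. Each camera call takes 0.05 s, during which the arm holds its last target. There are 200 camera calls.

## Task

First take the wooden bench pin off the press's slide bed and lay it flat on the cork pad. Then take the steel doming block out of its wooden cradle and set it down upright (hollows up) on the floor of the carriage's nest, between the two tall cheeks, without dropping it: you will have to put it down on the bench on the way and take it by its other two sides. Finally slide the carriage gently all the way home to its stop under the press ram, with the block still seated, and let go; do not disturb the other things on the bench.

Things in the scene. Friction and masses are not known exactly. Their poses are not given: they have to be found in the camera images.
- press: blue bench press on a fixed steel base 530 x 110 mm. Origin on the bench, under the nest's centre at joint 0. -y is the travel, towards the press; x is across the bed (-x to the robot). Two rails, tops 24 mm up, at x = +/-40 mm. End stop face y = -243 mm, column from y = -265; head 40 mm wide, underside 175 mm up, overhangs from y = -170; ram 24 mm thick at y = -200 ends 120 mm up
- carriage (a joint): aluminium carriage on the rails, plate 96 wide x 200 long, top face 37 mm above the bench. Value in m: 0 = farthest from the press, 0.200 = home against the stop with the nest under the ram. Stays where it is left; needs about 2 N to move
- nest (a point): centre of the nest's floor on the carriage's plate, 37 mm above the bench, moving with the carriage; axes as press. The nest is two aluminium cheeks 44 mm wide (x), 8 mm thick, 56 mm tall, standing across the travel with a gap of 54 mm between them (along y, +/-27 mm); open at both x sides
- grip (a point): centre of the top of the carriage's wooden push grip, an upright block 30 mm (x) x 26 mm (y) x 45 mm tall fixed to the carriage's plate 115 mm behind the nest's centre; its top is 82 mm above the bench
- bench_pin: flat light-wood bench pin 160 mm long (x), 50 wide (y), 16 thick, slot 18 mm wide in its +x third; loose. Origin: underside, mid length and width. Starts lying across both rails between carriage and press, its solid -x end sticking out about 45 mm past the base on the robot's side; grasp it there across its 50 mm, 20 mm from the end (x = -58 mm)
- block: steel doming block 44 mm (x) x 62 mm (y) x 50 mm tall, round hollows on top, about 0.4 kg; loose. Origin at the centre of its underside. Starts upright in the cradle. In the nest its 44 mm (its x) must lie between the cheeks, so its x axis is along the press's y, either way round
- cradle: dark wooden cradle, fixed: base 80 x 110 x 10 mm, two end walls (36 wide, 10 thick, tops 66 mm up) at y = +/-39 mm, 3 mm from the block's 44 mm wide ends: there the block can only be taken across its 44 mm. Origin under its centre. It and the pad may change sides; the bench midway between them (straight ahead of the robot, 0.43 m out) is always clear for putting the block down
- pad: cork pad 130 mm (x) x 200 mm (y), 4 mm thick, fixed on the bench. Origin at the centre of its underside
- flask: steel flask 66 mm diameter, 200 tall; leave alone. Origin at the centre of its underside
- hammer: hammer 230 mm long lying behind the bed; leave alone
- tin: round brass tin with a white lid, 60 mm diameter, 45 tall, near the robot; leave alone. Origin at the centre of its underside
- dish: white dish 72 mm diameter, 30 tall, near the robot; leave alone. Origin at the centre of its underside
- file_pot: steel pot 80 mm diameter, 100 tall, with files standing in it up to 200 mm; leave alone. Origin at the centre of its underside
Not all that is in view belongs to the job. Leave any black look-alike of the bench_pin alone. Leave any red look-alike of the block alone.

How it is judged (in metres and radians):
On the way, in this order (a step that is already met when the one before it is completed fails the run):
1. the bench pin lies flat on the cork pad, released (x of bench_pin in the frame of pad between -0.045 and 0.045 m and y of bench_pin in the frame of pad between -0.06 and 0.06 m and z of bench_pin in the frame of pad between 0 and 0.009 m and angle between bench_pin's own z axis and vertical below 0.12 rad and contact force between bench_pin and the fingers below 0.3 N), for 0.2 s.
2. the block stands on the nest's floor between the cheeks, released (x of block in the frame of nest between -0.015 and 0.015 m and y of block in the frame of nest between -0.007 and 0.007 m and z of block in the frame of nest between -0.003 and 0.003 m and angle between block's own z axis and vertical below 0.08 rad and angle between the x axis of block and the y axis of nest, either way round below 0.2 rad and contact force between block and the fingers below 0.3 N), for 0.2 s.
At the end, for the whole second after the job is handed in: carriage within 4 mm of its stop; block upright on the nest floor between the cheeks (within 15 mm of centre across the bed, 7 mm along, 3 mm in height); bench pin flat on the cork pad (centre within 45 mm of the pad's in x, 60 mm in y); all released and at rest (all of step 1 and all of step 2 and value of joint carriage above 0.196 m and velocity of joint carriage between -0.01 and 0.01 m/s and linear speed of each of block, bench_pin below 0.02 m/s); the robot touches nothing.
It fails at once if the block is dropped, thrown or the carriage slammed (block faster than 0.35 m/s while not held by the fingers) (linear speed of block above 0.35 m/s and contact force between block and the fingers below 0.1 N).
It fails at once if another thing on the bench is displaced by more than 30 mm (distance of any of flask, hammer, tin, dish, file_pot from where it was at the start of the episode above 0.03 m).
It also fails if it takes over 72 s, if anything falls off the work surface, if the arm or the gripper's body presses on something with over 40 N, if the wrist force passes 120 N, or if a joint passes its speed limit or range.

## Working session

There is one attempt and no reset: what is moved stays moved. The work goes in short steps, Python scripts to look and compute and a shell command to move; the robot and the scene stay as the last step left them, time stands still between calls to the robot, and variables do not carry over. Pictures are saved under pics/ and viewed, at most 10 in all, crops included, and the job is handed in when it is done.

```bash
mkdir -p pics
cat > h.py <<'E'
import numpy as np,cv2
from bench import r
def cam(n):
    c=r.calibration(n); f=240/np.tan(np.radians(c["vfov"])/2)
    if n=="wrist":
        s=r.sense(); T=np.eye(4)
        from scipy.spatial.transform import Rotation as Ro
        T[:3,:3]=Ro.from_euler('xyz',s["tcp_rot"],degrees=True).as_matrix();T[:3,3]=s["tool_pos"]
        M=T@np.array(c["tool_from_camera"])
    else:
        R=cv2.Rodrigues(np.array(c["rvec"],float))[0]; M=np.eye(4);M[:3,:3]=R.T;M[:3,3]=-R.T@np.array(c["tvec"],float).ravel()
    return f,c["cx"],c["cy"],M
def cloud(d,C):
    f,cx,cy,M=C; v,u=np.mgrid[:480,:640]
    P=np.stack([(u-cx)/f*d,(v-cy)/f*d,d],-1)@M[:3,:3].T+M[:3,3]
    P[d==0]=np.nan
    return P
def onplane(uv,z,C):
    f,cx,cy,M=C; uv=np.atleast_2d(np.array(uv,float))
    D=np.c_[(uv[:,0]-cx)/f,(uv[:,1]-cy)/f,np.ones(len(uv))]@M[:3,:3].T
    return M[:3,3]+D*((z-M[2,3])/D[:,2])[:,None]
def shot(n,name):
    C=cam(n); p,d=r.snapshot(n); cv2.imwrite(f"pics/{name}.png",p); np.savez(f"{name}.npz",p=p,d=d,M=C[3],f=C[0],c=C[1:3]); return p,d,C
E
python3 - <<'E'
from h import *
for n in("scene","side","wrist"):
    p,d,C=shot(n,n+"0"); print(n,C[0],C[1:3],C[3][:3,3].round(),(d>0).mean())
print(r.sense()); print(r.tip_reach)
E
```

```text
scene 533.7889260329922 (321.8360309728107, 249.2748841615634) [1093. -685. 1244.] 0.995478515625
side 440.5301569451365 (319.0515417604995, 240.46733447203067) [ 168. -574.  891.] 0.9960774739583333
wrist 386.2127059008379 (318.9497394186771, 242.0757217502589) [113. 593. 374.] 0.9959440104166667
{'time': 0.15, 'joint_pos': array([ 6.65557161e+01,  7.50727534e+00,  8.53172937e+01, -1.21461965e-03,
        8.72592182e+01, -4.89349462e+00]), 'qd': array([-0.00763898, -0.13331327, -0.22107884, -0.00024244,  0.09754298,
        0.01945279]), 'joint_efforts': array([ 7.07429626e-04, -5.70069587e+01, -5.01155019e+01, -2.50319972e-04,
        9.68494074e-03, -2.34609047e-05]), 'tool_pos': array([190.71728079, 568.45975077, 249.4409047 ]), 'tcp_rot': array([-1.79916415e+02, -5.93864989e-03,  1.61449265e+02]), 'ft_force': array([-0.21281626,  0.59994995,  0.12278326]), 'wrist_torque': array([ 0.04582527, -0.01116247, -0.00878377]), 'grip_force': 0.0, 'finger_gap': 85.23209162053253}
19.0
```

View pics/scene0.png

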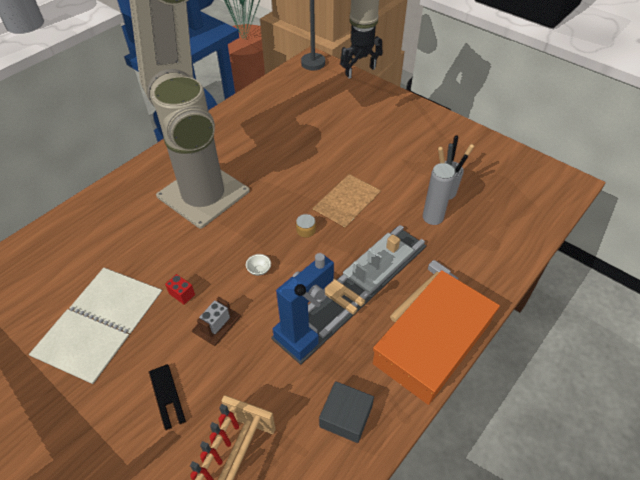

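View pics/side0.png

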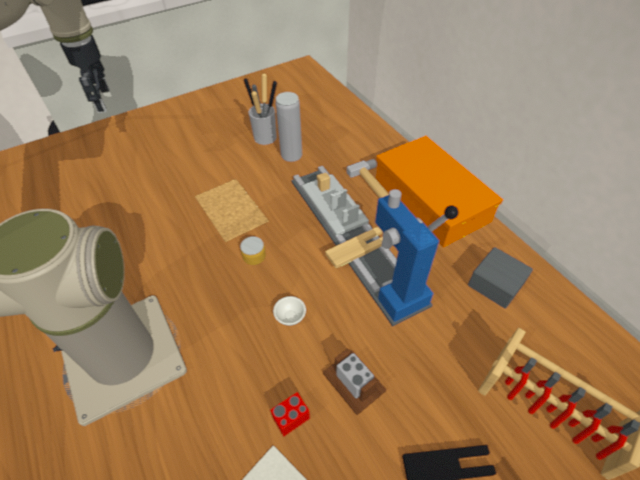

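The side view shows the pad at (230,208), the pin at (355,247), the press at (405,260), the carriage cheeks at (338,200)/(348,210), the grip at (324,182) and the block in its cradle at (355,375). The red decoy is at (290,412) and the black decoy at (450,462). The tin is at (253,250) and the dish at (290,310).

```bash
cat > m.py <<'E'
from h import *
for n in("side0","scene0"):
    z=np.load(n+".npz");p=z["p"];d=z["d"];C=(float(z["f"]),*z["c"],z["M"])
    P=cloud(d,C);H=cv2.cvtColor(p,cv2.COLOR_BGR2HSV);h,s,v=[H[...,i].astype(int) for i in range(3)]
    X,Y,Z=P[...,0],P[...,1],P[...,2]
    def rep(name,m,k=1):
        nn,L,S,_=cv2.connectedComponentsWithStats(m.astype(np.uint8))
        for i in (np.argsort(-S[1:,4])[:k]+1):
            Q=P[L==i]; Q=Q[np.isfinite(Q[:,0])]
            if len(Q)<8: continue
            (c,w,a)=cv2.minAreaRect(Q[:,:2].astype(np.float32)); 
            b=S[i]
            print(n,name,len(Q),"px",b[:2]+b[2:4]//2,"c",np.round(c,1),"wh",np.round(w,1),"a",round(a,1),"z",np.percentile(Q[:,2],[5,50,95]).round(1))
    def box(nm,u0,u1,v0,v1):
        m=np.zeros(d.shape,bool);m[v0:v1,u0:u1]=1;return m
    W=(X>250)&(X<800)&(abs(Y)<500)
    print(n,"table z",np.nanmedian(Z[W&(Z<15)]))
    rep("pale(pin,grip)",W&(Z>28)&(Z<95)&(h>10)&(h<26)&(s>50)&(s<170)&(v>150),4)
    rep("gray z>54..66",W&(Z>54)&(Z<66)&(s<60),3)
    rep("walls z60-72",W&(Z>58)&(Z<72)&(s>=60)&(h<20)&(v<140),3)
    rep("cheeks z 88-98",W&(Z>88)&(Z<98)&(s<60),3)
    rep("blue",W&(Z>20)&(h>100)&(h<125)&(s>120),2)
    rep("plate",W&(Z>32)&(Z<42)&(s<60),3)
    rep("flat tops 170-215",W&(Z>170)&(Z<210),4)
    rep("tin40-50",W&(Z>40)&(Z<50)&(s<60),3)
    rep("dish",W&(Z>15)&(Z<32)&(s<40)&(v>170),2)
    rep("pad",(X>200)&(abs(Y)<500)&(Z>-5)&(Z<12)&(h>12)&(h<25)&(v>165),3)
E
python3 m.py
python3 -c "
import cv2
p=cv2.imread('pics/side0.png')[150:420,190:450];cv2.imwrite('pics/c.png',cv2.resize(p,None,fx=2.2,fy=2.2,interpolation=cv2.INTER_CUBIC))"
```

```text
side0 table z 0.9873103701036143
side0 pale(pin,grip) 996 px [354 247] c [584.8 -35. ] wh [ 52.2 156.2] a 89.7 z [32.5 40.4 43. ]
side0 pale(pin,grip) 283 px [536 356] c [ 701.4 -468.1] wh [14.7 70. ] a 19.0 z [84.6 90.9 93.8]
side0 pale(pin,grip) 178 px [324 182] c [616.6 182.1] wh [27.9 29. ] a 85.8 z [45.1 74.1 84.3]
side0 pale(pin,grip) 141 px [491 382] c [ 603.4 -457.9] wh [ 4.  14.8] a 21.0 z [30.7 64.  92.8]
side0 gray z>54..66 707 px [356 371] c [ 395.9 -304.5] wh [43.7 65.5] a 7.4 z [57.6 60.7 63.2]
side0 gray z>54..66 530 px [495 278] c [ 779.1 -288.9] wh [ 42.  105.3] a 0.9 z [56.  60.3 62.8]
side0 gray z>54..66 70 px [290 144] c [615.9 375. ] wh [24.6 60.5] a 58.1 z [54.8 60.8 65. ]
side0 walls z60-72 115 px [369 386] c [ 401.3 -344.6] wh [35.9 10.9] a 7.8 z [60.9 66.4 69. ]
side0 walls z60-72 108 px [343 356] c [ 391.  -267.1] wh [35.9 10.6] a 7.4 z [59.  66.1 68.4]
side0 walls z60-72 17 px [443 228] c [ 785.5 -111.1] wh [19.   3.8] a 89.1 z [59.1 62.8 67.1]
side0 cheeks z 88-98 68 px [290 135] c [617.  374.3] wh [25.8 61.7] a 60.0 z [88.9 93.5 97.6]
side0 cheeks z 88-98
[... 3506 characters left out ...]
[326 281] c [ 621.4 -119. ] wh [55.2  5. ] a 88.8 z [180.5 195.4 208.7]
scene0 flat tops 170-215 38 px [464 158] c [639.  489.4] wh [17.2 12.2] a 21.3 z [172.  184.1 198.2]
scene0 tin40-50 185 px [305 221] c [360.8  94.3] wh [53.4 53.7] a 22.7 z [41.2 45.  48.7]
scene0 tin40-50 50 px [434 212] c [637.1 369.3] wh [61.1 22.4] a 20.9 z [40.3 44.8 48.6]
scene0 tin40-50 49 px [219 320] c [ 417.8 -308.4] wh [ 9.9 58.6] a 1.1 z [40.5 45.4 49.6]
scene0 dish 137 px [258 264] c [354.3 -95.5] wh [68.1 46.6] a 5.8 z [15.7 24.1 31.4]
scene0 dish 11 px [256 273] c [ 375.  -131.5] wh [27.6  4.4] a 41.6 z [25.4 28.7 31. ]
scene0 pad 1436 px [346 200] c [375.6 278.2] wh [131.9 204.4] a 4.4 z [-0.9  3.8  8.7]
```

View pics/c.png

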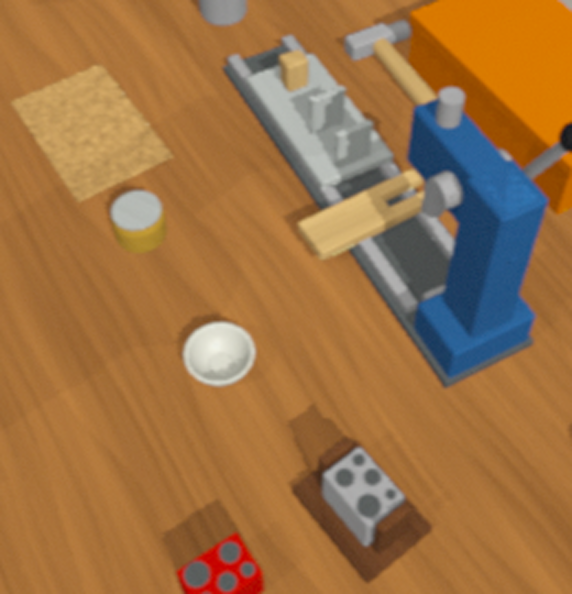

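The crop shows the pin's solid end sticking out towards the robot at crop (330,235), the cheeks at (325,110)/(350,145) and the grip at (293,70). All poses agree between the two views, so I can move.

```bash
cat > go.py <<'E'
import sys,numpy as np
from h import r
from scipy.spatial.transform import Rotation as Ro
from scipy.linalg import logm,expm
def mat(p,e):
    T=np.eye(4);T[:3,:3]=Ro.from_euler('xyz',e,degrees=True).as_matrix();T[:3,3]=p;return T
s=r.sense();A=mat(s["tool_pos"],s["tcp_rot"])
a=[float(x) for x in sys.argv[1:]]   # groups x y z yaw n
for i in range(0,len(a),5):
    x,y,z,w,n=a[i:i+5];B=mat([x,y,z],[180,0,w]);T=expm(np.real(logm(np.linalg.inv(A)@B))/n)
    print(int(n),"x",np.r_[T[:3,3]/1000,Ro.from_matrix(T[:3,:3]).as_rotvec(degrees=True)].round(4).tolist());A=B
E
python3 go.py 527 -35 130 179 22  527 -35 32 179 6
```

```text
22 x [-0.02, -0.0244, 0.0054, -0.0037, -0.0008, -0.7978]
6 x [0.0, -0.0, 0.0163, 0.0, 0.0, -0.0]
```

```bash
python3 -m handwheel '[[-0.02,-0.0244,0.0054,0,0,-0.8,0.0854],[-0.02,-0.0244,0.0054,0,0,-0.8,0.0854],[-0.02,-0.0244,0.0054,0,0,-0.8,0.0854],[-0.02,-0.0244,0.0054,0,0,-0.8,0.0854],[-0.02,-0.0244,0.0054,0,0,-0.8,0.0854],[-0.02,-0.0244,0.0054,0,0,-0.8,0.0854],[-0.02,-0.0244,0.0054,0,0,-0.8,0.0854],[-0.02,-0.0244,0.0054,0,0,-0.8,0.0854]]' 60
python3 -m handwheel '[[-0.02,-0.0244,0.0054,0,0,-0.8,0.0854],[-0.02,-0.0244,0.0054,0,0,-0.8,0.0854],[-0.02,-0.0244,0.0054,0,0,-0.8,0.0854],[-0.02,-0.0244,0.0054,0,0,-0.8,0.0854],[-0.02,-0.0244,0.0054,0,0,-0.8,0.0854],[-0.02,-0.0244,0.0054,0,0,-0.8,0.0854],[-0.02,-0.0244,0.0054,0,0,-0.8,0.0854]]'
python3 -m handwheel '[[-0.02,-0.0244,0.0054,0,0,-0.8,0.0854],[-0.02,-0.0244,0.0054,0,0,-0.8,0.0854],[-0.02,-0.0244,0.0054,0,0,-0.8,0.0854],[-0.02,-0.0244,0.0054,0,0,-0.8,0.0854],[-0.02,-0.0244,0.0054,0,0,-0.8,0.0854],[-0.02,-0.0244,0.0054,0,0,-0.8,0.0854],[-0.02,-0.0244,0.0054,0,0,-0.8,0.0854],[0,0,0,0,0,0,0.0854]]'
python3 -c "
from h import *
shot('wrist','w1')"
python3 go.py 527 -35 32 179 6
```

```text
time: 0.82
tool_pos: [291.9, 336.2, 206.6]
tcp_rot: [-180.0, -0.0, 167.9]
ft_force: [1.2, -0.3, -0.1]
finger_gap: 85.3
grip_force: 0.0
time: 1.4
tool_pos: [401.2, 144.1, 169.0]
tcp_rot: [180.0, 0.0, 173.5]
ft_force: [1.1, 0.5, -0.4]
finger_gap: 85.8
grip_force: 0.0
time: 2.07
tool_pos: [529.6, -38.9, 130.0]
tcp_rot: [-179.9, -0.0, 178.9]
ft_force: [-0.0, -0.5, -0.1]
finger_gap: 85.3
grip_force: 0.0
6 x [0.0002, 0.0003, 0.0164, -0.0016, -0.0161, -0.0199]
```

View pics/w1.png

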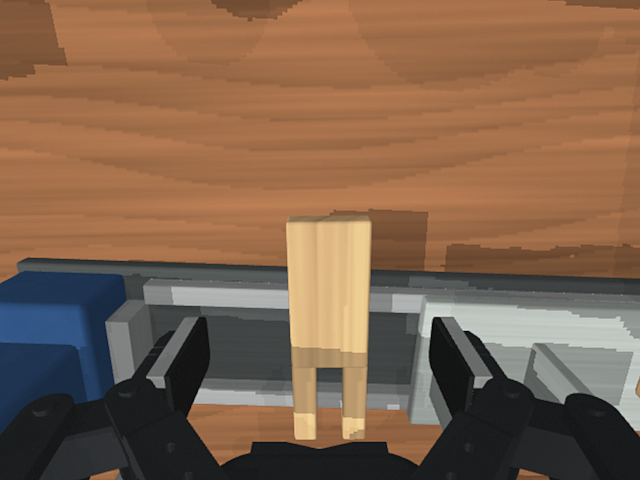

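The pin's top is at columns 287–370 with its end at row about 220, slightly left of centre between the fingers (at about 207 and 431).

```bash
python3 -c "
from h import *
C=cam('wrist');print(onplane([[288,222],[370,221],[291,345],[367,350]],40,C).round(1))"
```

```text
[[505.8 -55.7  40. ]
 [506.1  -8.5  40. ]
 [587.9 -57.5  40. ]
 [592.6  -8.5  40. ]]
```

```bash
python3 -m handwheel '[[0.0036,0.006,0,0,0,0,0.0854],[0,0,0.02,0,0,0,0.0854],[0,0,0.02,0,0,0,0.0854],[0,0,0.02,0,0,0,0.0854],[0,0,0.02,0,0,0,0.0854],[0,0,0.018,0,0,0,0.0854],[0,0,0,0,0,0,0.0854],[0,0,0,0,0,0,0.04]]' 60
python3 -m handwheel '[[0,0,0,0,0,0,0.04],[0,0,0,0,0,0,0.04],[0,0,0,0,0,0,0.04],[0,0,0,0,0,0,0.04],[0,0,0,0,0,0,0.04],[0,0,0,0,0,0,0.04]]' 60
```

```text
time: 2.78
tool_pos: [523.0, -27.3, 33.0]
tcp_rot: [180.0, -0.1, 179.1]
ft_force: [-0.3, 0.1, 0.1]
finger_gap: 75.5
grip_force: 0.0
time: 3.28
tool_pos: [525.8, -28.6, 35.3]
tcp_rot: [180.0, 0.2, 179.1]
ft_force: [-2.7, 2.1, 7.9]
finger_gap: 49.0
grip_force: 61.9
```

```bash
python3 -m handwheel '[[0,0,-0.01,0,0,0,0.04],[0,0,-0.02,0,0,0,0.04],[0,0,-0.025,0,0,0,0.04],[0,0,-0.025,0,0,0,0.04],[0,0,-0.02,0,0,0,0.04],[0,0,0,0,0,0,0.04],[0,0,0,0,0,0,0.04]]' 60
python3 go.py 317 274 130 184 18  317 274 24 184 10
```

```text
time: 3.87
tool_pos: [526.0, -29.0, 136.0]
tcp_rot: [-180.0, 0.2, 179.0]
ft_force: [-0.3, -0.4, -1.4]
finger_gap: 49.2
grip_force: 61.5
18 x [0.0112, 0.0171, 0.0003, -0.0028, 0.0135, -0.2756]
10 x [-0.0, 0.0, 0.0106, 0.0, -0.0, -0.0]
```

```bash
python3 -m handwheel '[[0.0112,0.0171,0,0,0,-0.276,0.04],[0.0112,0.0171,0,0,0,-0.276,0.04],[0.0112,0.0171,0,0,0,-0.276,0.04],[0.0112,0.0171,0,0,0,-0.276,0.04],[0.0112,0.0171,0,0,0,-0.276,0.04],[0.0112,0.0171,0,0,0,-0.276,0.04],[0.0112,0.0171,0,0,0,-0.276,0.04],[0.0112,0.0171,0,0,0,-0.276,0.04]]'
python3 -m handwheel '[[0.0112,0.0171,0,0,0,-0.276,0.04],[0.0112,0.0171,0,0,0,-0.276,0.04],[0.0112,0.0171,0,0,0,-0.276,0.04],[0.0112,0.0171,0,0,0,-0.276,0.04],[0.0112,0.0171,0,0,0,-0.276,0.04],[0.0112,0.0171,0,0,0,-0.276,0.04],[0.0112,0.0171,0,0,0,-0.276,0.04],[0.0112,0.0171,0,0,0,-0.276,0.04]]'
python3 -m handwheel '[[0.0112,0.0171,0,0,0,-0.276,0.04],[0.0112,0.0171,0,0,0,-0.276,0.04],[0,0,0.02,0,0,0,0.04],[0,0,0.03,0,0,0,0.04],[0,0,0.03,0,0,0,0.04],[0,0,0.02,0,0,0,0.04],[0,0,0.005,0,0,0,0.04],[0,0,0,0,0,0,0.04]]'
python3 -m handwheel '[[0,0,0.003,0,0,0,0.04],[0,0,0.002,0,0,0,0.04],[0,0,0,0,0,0,0.04],[0,0,0,0,0,0,0.04]]'
```

```text
time: 4.53
tool_pos: [433.3, 108.6, 132.2]
tcp_rot: [-180.0, -0.1, -178.7]
ft_force: [-0.3, 0.8, -1.0]
finger_gap: 49.1
grip_force: 61.5
time: 5.2
tool_pos: [338.6, 241.5, 132.3]
tcp_rot: [-179.9, -0.1, -176.5]
ft_force: [1.0, 0.2, -1.1]
finger_gap: 49.3
grip_force: 61.6
time: 5.87
tool_pos: [313.4, 272.5, 26.1]
tcp_rot: [-179.8, -0.3, -176.0]
ft_force: [0.4, 0.3, -0.5]
finger_gap: 49.4
grip_force: 61.5
time: 6.2
tool_pos: [316.4, 274.5, 24.5]
tcp_rot: [179.9, 0.1, -176.0]
ft_force: [0.4, -0.7, -1.6]
finger_gap: 49.1
grip_force: 61.5
```

```bash
python3 -m handwheel '[[0,0,0.003,0,0,0,0.04],[0,0,0.001,0,0,0,0.04],[0,0,0,0,0,0,0.04]]'
python3 -m handwheel '[[0,0,0.0015,0,0,0,0.04],[0,0,0.0015,0,0,0,0.04],[0,0,0,0,0,0,0.04]]'
```

```text
time: 6.45
tool_pos: [316.2, 274.4, 20.3]
tcp_rot: [180.0, 0.1, -176.0]
ft_force: [-1.0, 0.2, 5.9]
finger_gap: 49.3
grip_force: 65.0
time: 6.7
tool_pos: [316.4, 274.6, 20.1]
tcp_rot: [-180.0, -0.0, -176.0]
ft_force: [-19.1, -12.7, 49.1]
finger_gap: 49.1
grip_force: 88.4
```

```bash
python3 -m handwheel '[[0,0,-0.0025,0,0,0,0.04],[0,0,0,0,0,0,0.055],[0,0,0,0,0,0,0.07],[0,0,0,0,0,0,0.0854],[0,0,0,0,0,0,0.0854]]'
python3 -m handwheel '[[0,0,-0.005,0,0,0,0.0854],[0,0,-0.02,0,0,0,0.0854],[0,0,-0.03,0,0,0,0.0854],[0,0,-0.04,0,0,0,0.0854],[0,0,-0.03,0,0,0,0.0854],[0,0,0,0,0,0,0.0854]]'
cat > pinchk.py <<'E'
from h import *
p,d,C=shot("side","s1");P=cloud(d,C);H=cv2.cvtColor(p,cv2.COLOR_BGR2HSV);h,s,v=[H[...,i].astype(int) for i in range(3)]
X,Y,Z=P[...,0],P[...,1],P[...,2]
m=(Z>12)&(Z<40)&(X>230)&(X<520)&(Y>170)&(Y<380)
Q=P[m];print(len(Q),cv2.minAreaRect(Q[:,:2].astype(np.float32)),np.percentile(Q[:,2],[5,50,95]))
A=np.c_[Q[:,:2]-Q[:,:2].mean(0),np.ones(len(Q))];print("tilt",np.linalg.lstsq(A,Q[:,2],rcond=None)[0])
cv2.imwrite("pics/s1c.png",cv2.resize(p[120:420,140:440],None,fx=2,fy=2))
E
python3 pinchk.py
```

```text
time: 7.12
tool_pos: [315.4, 273.9, 18.6]
tcp_rot: [-180.0, -0.0, -176.0]
ft_force: [0.2, 0.2, 0.1]
finger_gap: 85.3
grip_force: 0.0
time: 7.62
tool_pos: [318.9, 276.3, 151.4]
tcp_rot: [179.7, 0.5, -176.0]
ft_force: [0.3, 1.5, 0.9]
finger_gap: 85.3
grip_force: 0.0
832 ((379.1519470214844, 274.1533508300781), (160.064697265625, 53.972572326660156), 1.1182379722595215) [13.6915438  20.17218662 23.41228075]
tilt [-9.46302788e-03  3.38435884e-02  1.97875715e+01]
```

View pics/s1c.png

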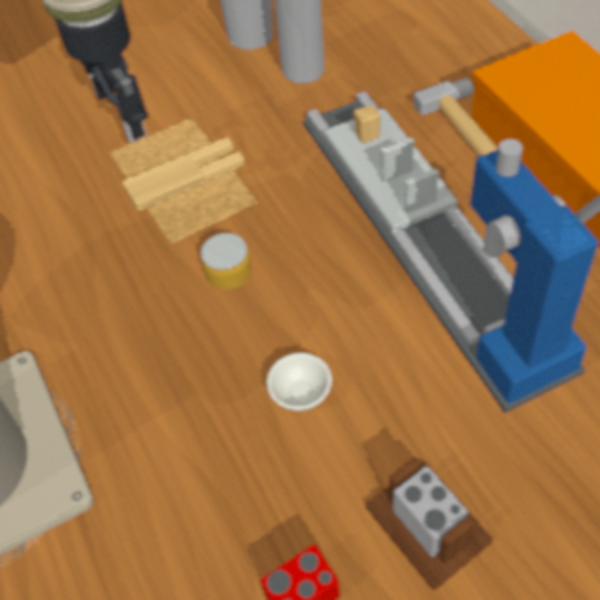

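The pin lies flat on the pad, centred at about (379,274), and nothing else has moved. Next is the block in the cradle.

```bash
python3 go.py 440 0 150 140 12  397 -306 130 97.4 13
```

```text
12 x [-0.0166, -0.0197, -0.0001, 0.0306, 0.0241, 3.668]
13 x [-0.0191, -0.0151, 0.0015, 0.0, -0.0, 3.2769]
```

```bash
python3 -m handwheel '[[-0.0166,-0.0197,0,0,0,3.67,0.0854],[-0.0166,-0.0197,0,0,0,3.67,0.0854],[-0.0166,-0.0197,0,0,0,3.67,0.0854],[-0.0166,-0.0197,0,0,0,3.67,0.0854],[-0.0166,-0.0197,0,0,0,3.67,0.0854],[-0.0166,-0.0197,0,0,0,3.67,0.0854],[-0.0166,-0.0197,0,0,0,3.67,0.0854],[-0.0166,-0.0197,0,0,0,3.67,0.0854]]'
python3 -m handwheel '[[-0.0166,-0.0197,0,0,0,3.67,0.0854],[-0.0166,-0.0197,0,0,0,3.67,0.0854],[-0.0166,-0.0197,0,0,0,3.67,0.0854],[-0.0166,-0.0197,0,0,0,3.67,0.0854],[-0.0191,-0.0151,0.0015,0,0,3.28,0.0854],[-0.0191,-0.0151,0.0015,0,0,3.28,0.0854],[-0.0191,-0.0151,0.0015,0,0,3.28,0.0854],[-0.0191,-0.0151,0.0015,0,0,3.28,0.0854]]'
python3 -m handwheel '[[-0.0191,-0.0151,0.0015,0,0,3.28,0.0854],[-0.0191,-0.0151,0.0015,0,0,3.28,0.0854],[-0.0191,-0.0151,0.0015,0,0,3.28,0.0854],[-0.0191,-0.0151,0.0015,0,0,3.28,0.0854],[-0.0191,-0.0151,0.0015,0,0,3.28,0.0854],[-0.0191,-0.0151,0.0015,0,0,3.28,0.0854],[-0.0191,-0.0151,0.0015,0,0,3.28,0.0854],[-0.0191,-0.0151,0.0015,0,0,3.28,0.0854]]'
python3 -m handwheel '[[-0.0191,-0.0151,0.0015,0,0,3.28,0.0854],[0,0,0,0,0,0,0.0854],[0,0,0,0,0,0,0.0854],[0,0,0,0,0,0,0.0854]]'
python3 - <<'E'
from h import *
p,d,C=shot("wrist","w2");P=cloud(d,C);H=cv2.cvtColor(p,cv2.COLOR_BGR2HSV);s=H[...,1]
X,Y,Z=P[...,0],P[...,1],P[...,2]
m=(Z>56)&(Z<64)&(s<70)&(abs(X-397)<50)&(abs(Y+306)<45)
n,L,S,_=cv2.connectedComponentsWithStats(m.astype(np.uint8));i=S[1:,4].argmax()+1
Q=P[L==i];print(S[i],cv2.minAreaRect(Q[:,:2].astype(np.float32)))
E
python3 go.py 397 -306 42 97.4 5
```

```text
time: 8.33
tool_pos: [421.2, 98.5, 142.9]
tcp_rot: [-179.9, -0.1, 154.5]
ft_force: [0.7, 0.3, -0.1]
finger_gap: 85.3
grip_force: 0.0
time: 9.0
tool_pos: [448.7, -99.2, 136.8]
tcp_rot: [-179.9, -0.1, 126.7]
ft_force: [1.3, -0.4, 0.0]
finger_gap: 85.1
grip_force: 0.0
time: 9.67
tool_pos: [405.0, -286.9, 124.6]
tcp_rot: [-179.9, -0.1, 100.5]
ft_force: [1.0, 0.4, -0.2]
finger_gap: 85.1
grip_force: 0.0
time: 10.0
tool_pos: [394.5, -307.2, 123.6]
tcp_rot: [-180.0, -0.1, 97.4]
ft_force: [0.4, -0.2, 0.5]
finger_gap: 84.9
grip_force: 0.0
[ 280  215   86  110 8997] ((395.98822021484375, -306.6629638671875), (43.98558044433594, 61.73462677001953), 7.512251853942871)
5 x [0.0001, 0.0005, 0.0164, -0.0063, -0.0145, 0.0005]
```

View pics/w2.png

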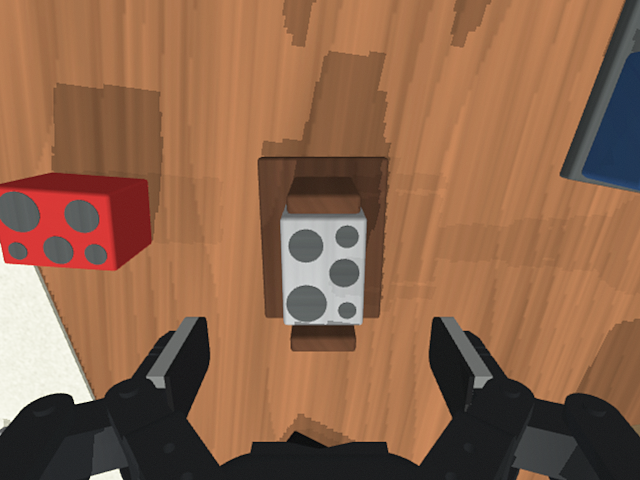

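The wrist view shows the block at columns 282–366, rows 213–325, centred between the fingers, with the red decoy clear at left. It measures (396,-306.7) at 7.5°.

```bash
python3 -m handwheel '[[0,0.0015,0.02,0,0,0,0.0854],[0,0,0.025,0,0,0,0.0854],[0,0,0.025,0,0,0,0.0854],[0,0,0.01,0,0,0,0.0854],[0,0,0,0,0,0,0.0854],[0,0,0,0,0,0,0.0854],[0,0,0,0,0,0,0.035],[0,0,0,0,0,0,0.035]]' 60
python3 -m handwheel '[[0,0,0,0,0,0,0.035],[0,0,0,0,0,0,0.035],[0,0,0,0,0,0,0.035],[0,0,0,0,0,0,0.035],[0,0,0,0,0,0,0.035],[0,0,0,0,0,0,0.035]]'
python3 -m handwheel '[[0,0,-0.005,0,0,0,0.035],[0,0,-0.015,0,0,0,0.035],[0,0,-0.02,0,0,0,0.035],[0,0,-0.025,0,0,0,0.035],[0,0,-0.02,0,0,0,0.035],[0,0,-0.01,0,0,0,0.035],[0,0,0,0,0,0,0.035],[0,0,0,0,0,0,0.035]]'
python3 go.py 430 0 110 176.6 16
```

```text
time: 10.72
tool_pos: [397.5, -308.6, 46.4]
tcp_rot: [179.9, 0.1, 97.4]
ft_force: [0.1, -0.3, 0.9]
finger_gap: 63.8
grip_force: 0.0
time: 11.22
tool_pos: [397.1, -308.6, 46.0]
tcp_rot: [179.9, 0.1, 97.3]
ft_force: [-1.3, 1.2, 7.3]
finger_gap: 43.1
grip_force: 62.6
time: 11.88
tool_pos: [396.2, -307.7, 139.2]
tcp_rot: [180.0, 0.0, 97.3]
ft_force: [-0.4, 0.8, -3.5]
finger_gap: 42.9
grip_force: 61.9
16 x [0.0133, 0.0162, 0.0018, -0.0, 0.0011, -4.9542]
```

```bash
python3 -m handwheel '[[0.0133,0.0162,0.0018,0,0,-4.95,0.035],[0.0133,0.0162,0.0018,0,0,-4.95,0.035],[0.0133,0.0162,0.0018,0,0,-4.95,0.035],[0.0133,0.0162,0.0018,0,0,-4.95,0.035],[0.0133,0.0162,0.0018,0,0,-4.95,0.035],[0.0133,0.0162,0.0018,0,0,-4.95,0.035],[0.0133,0.0162,0.0018,0,0,-4.95,0.035],[0.0133,0.0162,0.0018,0,0,-4.95,0.035]]'
python3 -m handwheel '[[0.0133,0.0162,0.0018,0,0,-4.95,0.035],[0.0133,0.0162,0.0018,0,0,-4.95,0.035],[0.0133,0.0162,0.0018,0,0,-4.95,0.035],[0.0133,0.0162,0.0018,0,0,-4.95,0.035],[0.0133,0.0162,0.0018,0,0,-4.95,0.035],[0.0133,0.0162,0.0018,0,0,-4.95,0.035],[0.0133,0.0162,0.0018,0,0,-4.95,0.035],[0.0133,0.0162,0.0018,0,0,-4.95,0.035]]'
python3 -m handwheel '[[0,0,0.02,0,0,0,0.035],[0,0,0.02,0,0,0,0.035],[0,0,0.02,0,0,0,0.035],[0,0,0.008,0,0,0,0.035],[0,0,0,0,0,0,0.035],[0,0,0,0,0,0,0.035],[0,0,0,0,0,0,0.035]]'
```

```text
time: 12.55
tool_pos: [467.2, -158.3, 122.5]
tcp_rot: [-179.9, -0.2, 137.2]
ft_force: [0.1, 0.3, -3.3]
finger_gap: 43.2
grip_force: 62.0
time: 13.22
tool_pos: [427.6, 1.0, 108.3]
tcp_rot: [180.0, -0.2, 176.8]
ft_force: [-0.0, 0.6, -4.3]
finger_gap: 43.3
grip_force: 62.0
time: 13.8
tool_pos: [429.9, -0.3, 43.3]
tcp_rot: [-180.0, 0.0, 176.5]
ft_force: [-0.1, -0.3, -3.7]
finger_gap: 43.7
grip_force: 61.9
```

```bash
python3 -m handwheel '[[0,0,0.003,0,0,0,0.035],[0,0,0.002,0,0,0,0.035],[0,0,0,0,0,0,0.035],[0,0,0,0,0,0,0.035]]'
python3 -m handwheel '[[0,0,0.001,0,0,0,0.035],[0,0,0.0005,0,0,0,0.035],[0,0,0,0,0,0,0.035]]'
```

```text
time: 14.13
tool_pos: [429.6, -0.2, 37.9]
tcp_rot: [-180.0, 0.0, 176.5]
ft_force: [-0.0, 0.1, -2.6]
finger_gap: 43.1
grip_force: 61.9
time: 14.38
tool_pos: [429.4, -0.1, 36.1]
tcp_rot: [-180.0, -0.0, 176.5]
ft_force: [-0.7, 0.1, -4.2]
finger_gap: 43.2
grip_force: 61.9
```

```bash
python3 -m handwheel '[[0,0,0.0008,0,0,0,0.035],[0,0,0,0,0,0,0.035],[0,0,0,0,0,0,0.035]]'
python3 -m handwheel '[[0,0,0.0008,0,0,0,0.035],[0,0,0,0,0,0,0.035],[0,0,0,0,0,0,0.035]]'
```

```text
time: 14.63
tool_pos: [429.7, -0.1, 36.0]
tcp_rot: [-180.0, 0.0, 176.5]
ft_force: [-5.0, 1.0, 6.3]
finger_gap: 43.1
grip_force: 63.1
time: 14.88
tool_pos: [429.7, -0.1, 36.0]
tcp_rot: [-180.0, -0.0, 176.5]
ft_force: [-10.4, 1.7, 17.3]
finger_gap: 43.3
grip_force: 64.5
```

```bash
python3 -m handwheel '[[0,0,-0.0012,0,0,0,0.035],[0,0,0,0,0,0,0.05],[0,0,0,0,0,0,0.065],[0,0,0,0,0,0,0.0854],[0,0,0,0,0,0,0.0854],[0,0,0,0,0,0,0.0854]]'
python3 -m handwheel '[[0,0,-0.02,0,0,0,0.0854],[0,0,-0.03,0,0,0,0.0854],[0,0,-0.03,0,0,5,0.0854],[0,0,-0.02,0,0,7,0.0854],[0,0,0,0,0,7,0.0854],[0,0,0,0,0,7,0.0854],[0,0,0,0,0,7,0.0854],[0,0,0,0,0,7,0.0854]]'
python3 -m handwheel '[[0,0,0,0,0,7,0.0854],[0,0,0,0,0,7,0.0854],[0,0,0,0,0,7,0.0854],[0,0,0,0,0,7,0.0854],[0,0,0,0,0,7,0.0854],[0,0,0,0,0,7,0.0854],[0,0,0,0,0,7,0.0854],[0,0,0,0,0,1,0.0854]]'
python3 -m handwheel '[[0,0,0,0,0,0,0.0854],[0,0,0,0,0,0,0.0854],[0,0,0,0,0,0,0.0854]]'
cat > blk.py <<'E'
from h import *
import sys
x0,y0,z0=map(float,sys.argv[1:4])
p,d,C=shot("wrist",sys.argv[4]);P=cloud(d,C);s=cv2.cvtColor(p,cv2.COLOR_BGR2HSV)[...,1]
X,Y,Z=P[...,0],P[...,1],P[...,2]
m=(abs(Z-z0)<4)&(s<70)&(abs(X-x0)<50)&(abs(Y-y0)<50)
n,L,S,_=cv2.connectedComponentsWithStats(m.astype(np.uint8));i=S[1:,4].argmax()+1
Q=P[L==i];print(S[i],cv2.minAreaRect(Q[:,:2].astype(np.float32)),np.median(Q[:,2]))
E
python3 blk.py 430 0 50 w3
```

```text
time: 15.38
tool_pos: [429.5, -0.1, 35.8]
tcp_rot: [180.0, 0.0, 176.5]
ft_force: [0.0, -0.1, 0.4]
finger_gap: 85.5
grip_force: 0.0
time: 16.05
tool_pos: [429.6, -0.1, 136.0]
tcp_rot: [180.0, 0.0, 136.2]
ft_force: [-0.6, -0.1, 0.1]
finger_gap: 85.3
grip_force: 0.0
time: 16.72
tool_pos: [429.4, -0.1, 135.7]
tcp_rot: [-180.0, 0.0, 86.2]
ft_force: [-0.0, -0.8, 0.1]
finger_gap: 85.3
grip_force: 0.0
time: 16.97
tool_pos: [429.4, -0.1, 135.8]
tcp_rot: [-180.0, -0.0, 86.7]
ft_force: [-0.1, -0.1, 0.1]
finger_gap: 85.4
grip_force: 0.0
[ 261  222  108   73 7505] ((426.84185791015625, -1.2070941925048828), (44.18195724487305, 61.68275833129883), 86.44461059570312) 50.91471379112693
```

```bash
python3 -m handwheel '[[-0.0011,-0.0026,0.02,0,0,0,0.0854],[0,0,0.03,0,0,0,0.0854],[0,0,0.03,0,0,0,0.0854],[0,0,0.024,0,0,0,0.0854],[0,0,0,0,0,0,0.0854],[0,0,0,0,0,0,0.0854],[0,0,0,0,0,0,0.05],[0,0,0,0,0,0,0.05]]' 60
python3 -m handwheel '[[0,0,0,0,0,0,0.05],[0,0,0,0,0,0,0.05],[0,0,0,0,0,0,0.05],[0,0,0,0,0,0,0.05]]'
python3 -m handwheel '[[0,0,-0.005,0,0,0,0.05],[0,0,-0.015,0,0,0,0.05],[0,0,-0.025,0,0,0,0.05],[0,0,-0.03,0,0,0,0.05],[0,0,-0.03,0,0,0,0.05],[0,0,-0.01,0,0,0,0.05],[0,0,0,0,0,0,0.05],[0,0,0,0,0,0,0.05]]'
python3 go.py 560 66 148 86.6 8
```

```text
time: 17.68
tool_pos: [428.5, -1.3, 33.9]
tcp_rot: [179.8, 0.0, 86.6]
ft_force: [-10.5, -0.3, 4.3]
finger_gap: 64.3
grip_force: 1.3
time: 18.02
tool_pos: [428.7, -1.3, 34.2]
tcp_rot: [179.8, 0.0, 86.6]
ft_force: [-0.9, 0.7, 6.7]
finger_gap: 61.4
grip_force: 66.8
time: 18.68
tool_pos: [426.9, -1.1, 146.6]
tcp_rot: [179.9, 0.0, 86.5]
ft_force: [-0.1, -0.2, -3.9]
finger_gap: 61.3
grip_force: 66.8
8 x [0.0094, 0.0161, -0.0002, 0.0075, 0.0007, -0.0074]
```

```bash
python3 go.py 605 -10 185 86.6 10
```

```text
10 x [0.0002, 0.0178, -0.0038, 0.006, 0.0006, -0.0059]
```

```bash
python3 -m handwheel '[[0,0.0178,-0.0038,0,0,0,0.05],[0,0.0178,-0.0038,0,0,0,0.05],[0,0.0178,-0.0038,0,0,0,0.05],[0,0.0178,-0.0038,0,0,0,0.05],[0,0.0178,-0.0038,0,0,0,0.05],[0,0.0178,-0.0038,0,0,0,0.05],[0,0.0178,-0.0038,0,0,0,0.05],[0,0.0178,-0.0038,0,0,0,0.05]]'
python3 -m handwheel '[[0,0.0178,-0.0038,0,0,0,0.05],[0,0.0178,-0.0038,0,0,0,0.05],[0,0,0,0,0,0,0.05],[0,0,0,0,0,0,0.05],[0,0,0,0,0,0,0.05]]'
python3 - <<'E'
from h import *
p,d,C=shot("wrist","w4");P=cloud(d,C);H=cv2.cvtColor(p,cv2.COLOR_BGR2HSV);s=H[...,1]
X,Y,Z=P[...,0],P[...,1],P[...,2]
for nm,m in (("cheek",(abs(Z-93)<3)&(s<70)),("plate",(abs(Z-37)<3)&(s<70)),("grip",abs(Z-82)<3)):
    m=m&(abs(X-612)<70)&(Y>-20)&(Y<230)
    n,L,S,_=cv2.connectedComponentsWithStats(m.astype(np.uint8))
    for i in np.argsort(-S[1:,4])[:3]+1:
        if S[i,4]>30: Q=P[L==i];print(nm,S[i],np.round(np.concatenate([np.ravel(x) for x in cv2.minAreaRect(Q[:,:2].astype(np.float32))]),1),np.median(Q[:,2]))
E
```

```text
time: 19.35
tool_pos: [568.0, -9.5, 173.4]
tcp_rot: [-179.7, -0.0, 86.5]
ft_force: [0.0, 0.5, -3.9]
finger_gap: 61.4
grip_force: 66.8
time: 19.77
tool_pos: [602.7, -11.7, 181.9]
tcp_rot: [-179.7, -0.0, 86.5]
ft_force: [-0.7, 0.2, -4.4]
finger_gap: 61.2
grip_force: 67.5
cheek [ 283   39   89   20 1611] [612.9  98.9   8.3  44.   87.2] 93.63339908841579
cheek [ 287  165   81   16 1232] [609.6  37.1   8.2  44.   86.4] 93.64141299328384
plate [  248     0   157   182 22223] [611.9  78.1 110.9  96.4  86.8] 37.75712438002711
grip [286  59  60   2  89] [6.07e+02 9.52e+01 3.00e-01 3.12e+01 8.67e+01] 81.24955435630983
grip [303 163  61   2  68] [6.134e+02 4.070e+01 4.000e-01 3.460e+01 8.680e+01] 81.54929273403671
grip [347  59  21   2  37] [6.287e+02 9.400e+01 3.000e-01 1.070e+01 8.700e+01] 82.74281107081862
```

View pics/w4.png

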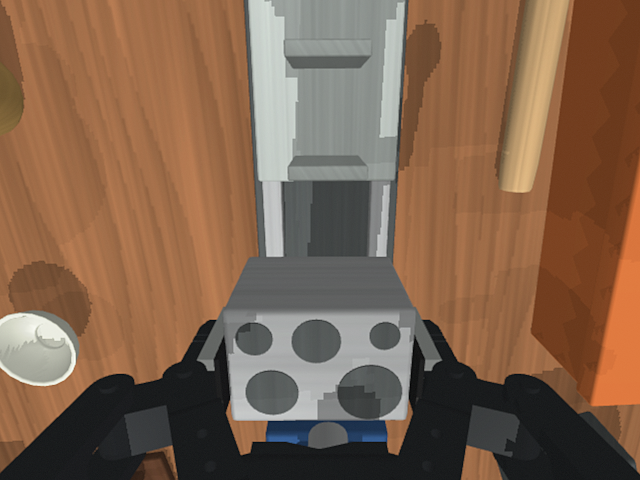

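The wrist view shows the cheeks at rows 49 and 173 (columns 284–372) and the block held level. The nest's centre is (611.2,68.0), with yaw about -3.2°.

```bash
python3 go.py 611.2 68 182 86.8 6  611.2 68 135 86.8 3
```

```text
6 x [0.0133, 0.0006, 0.0001, -0.0373, -0.0016, -0.0433]
3 x [0.0, 0.0, 0.0157, 0.0, 0.0, -0.0]
```

```bash
python3 -m handwheel '[[0.0133,0.0006,0,0,0,-0.04,0.05],[0.0133,0.0006,0,0,0,-0.04,0.05],[0.0133,0.0006,0,0,0,-0.04,0.05],[0.0133,0.0006,0,0,0,-0.04,0.05],[0.0133,0.0006,0,0,0,-0.04,0.05],[0.0133,0.0006,0,0,0,-0.04,0.05],[0,0,0,0,0,0,0.05],[0,0,0,0,0,0,0.05]]'
python3 -m handwheel '[[0,0,0.015,0,0,0,0.05],[0,0,0.02,0,0,0,0.05],[0,0,0.01,0,0,0,0.05],[0,0,0,0,0,0,0.05],[0,0,0,0,0,0,0.05],[0,0,0,0,0,0,0.05]]'
python3 - <<'E'
from h import *
p,d,C=shot("wrist","w5");P=cloud(d,C);s=cv2.cvtColor(p,cv2.COLOR_BGR2HSV)[...,1]
p2,d2,C2=shot("side","s5");P2=cloud(d2,C2);print(r.sense()["tool_pos"])
X,Y,Z=[P2[...,i] for i in range(3)]
for z0 in (93,37+0):
    m=(abs(Z-z0)<3)&(abs(X-611)<35)&(Y>25)&(Y<115);print(z0,m.sum(), np.nanmin(Y[m]),np.nanmax(Y[m]))
cv2.imwrite("pics/s5c.png",np.hstack([cv2.resize(p2[130:260,270:400],(390,390)),cv2.resize(p,(400,300))[:, :].copy() if 0 else cv2.resize(p[60:460,120:520],(390,390))]))
E
python3 go.py 611.2 68 135 86.8 1
```

```text
time: 20.48
tool_pos: [612.8, 69.0, 184.8]
tcp_rot: [-180.0, 0.0, 86.9]
ft_force: [-0.2, -0.5, -2.5]
finger_gap: 61.2
grip_force: 67.5
time: 20.98
tool_pos: [613.3, 67.4, 140.8]
tcp_rot: [179.9, 0.0, 86.8]
ft_force: [-0.0, 0.0, -3.0]
finger_gap: 61.4
grip_force: 67.4
[613.69250726  67.52090715 141.37492185]
93 55 31.071928256868887 102.44622059861979
37 334 25.067549255098356 114.74892893894514
1 x [0.0003, -0.0025, 0.0064, 0.1337, -0.0081, -0.0362]
```

View pics/s5c.png

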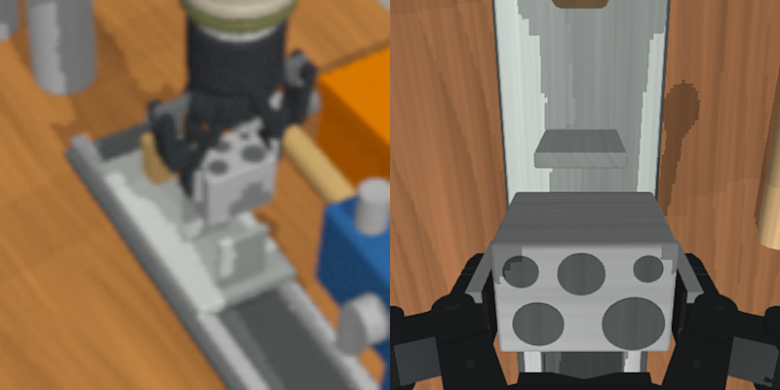

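The block hangs level over the nest. I'll check its offset from the far cheek in this same wrist frame.

Run:
```python
from h import *
z=np.load("w5.npz");p=z["p"];P=cloud(z["d"],(float(z["f"]),*z["c"],z["M"]));s=cv2.cvtColor(p,cv2.COLOR_BGR2HSV)[...,1]
X,Y,Z=[P[...,i] for i in range(3)]
for z0 in (157,93):
    m=(abs(Z-z0)<5)&(s<70)&(abs(X-611)<33)&(Y>30)&(Y<115)
    n,L,S,_=cv2.connectedComponentsWithStats(m.astype(np.uint8));i=S[1:,4].argmax()+1
    Q=P[L==i];print(S[i],cv2.minAreaRect(Q[:,:2].astype(np.float32)),np.median(Q[:,2]))
```

```text
[  205   301   212   120 22227] ((610.747314453125, 67.56791687011719), (45.67885208129883, 66.3661117553711), 87.46685791015625) 157.4552236758309
[ 267  213   96   20 1809] ((613.0521240234375, 99.1241683959961), (8.57237720489502, 44.056705474853516), 86.70511627197266) 93.5987187158799
```

```bash
python3 -m handwheel '[[0.0005,0,0.01,0,0,0,0.05],[0,0,0.015,0,0,0,0.05],[0,0,0.015,0,0,0,0.05],[0,0,0.015,0,0,0,0.05],[0,0,0.007,0,0,0,0.05],[0,0,0,0,0,0,0.05],[0,0,0,0,0,0,0.05],[0,0,0,0,0,0,0.05]]'
python3 -m handwheel '[[0,0,0.003,0,0,0,0.05],[0,0,0.002,0,0,0,0.05],[0,0,0,0,0,0,0.05],[0,0,0,0,0,0,0.05]]'
```

```text
time: 21.75
tool_pos: [613.6, 68.2, 79.0]
tcp_rot: [179.9, -0.0, 86.8]
ft_force: [-0.5, -0.1, -2.7]
finger_gap: 61.5
grip_force: 67.4
time: 22.08
tool_pos: [612.8, 68.1, 72.9]
tcp_rot: [180.0, 0.0, 86.8]
ft_force: [0.0, 0.5, -4.1]
finger_gap: 61.4
grip_force: 67.4
```

```bash
python3 -m handwheel '[[0,0,0.001,0,0,0,0.05],[0,0,0,0,0,0,0.05],[0,0,0,0,0,0,0.05]]'
python3 -m handwheel '[[0,0,0.0008,0,0,0,0.05],[0,0,0,0,0,0,0.05],[0,0,0,0,0,0,0.05]]'
python3 -m handwheel '[[0,0,0.0006,0,0,0,0.05],[0,0,0,0,0,0,0.05],[0,0,0,0,0,0,0.05]]'
```

```text
time: 22.33
tool_pos: [612.7, 68.1, 71.8]
tcp_rot: [-180.0, 0.0, 86.8]
ft_force: [0.4, -0.3, -4.2]
finger_gap: 61.2
grip_force: 67.4
time: 22.58
tool_pos: [612.9, 68.2, 71.3]
tcp_rot: [180.0, -0.0, 86.8]
ft_force: [-1.3, -0.1, -0.3]
finger_gap: 61.6
grip_force: 67.5
time: 22.83
tool_pos: [613.0, 68.2, 71.2]
tcp_rot: [180.0, 0.0, 86.8]
ft_force: [-4.5, 0.2, 4.2]
finger_gap: 61.2
grip_force: 68.4
```

Touchdown. I'll release, rise, check the block, then work out the grip position.

```bash
python3 -m handwheel '[[0,0,-0.0005,0,0,0,0.05],[0,0,0,0,0,0,0.065],[0,0,0,0,0,0,0.07],[0,0,0,0,0,0,0.0854],[0,0,0,0,0,0,0.0854],[0,0,0,0,0,0,0.0854]]'
python3 -m handwheel '[[0,0,-0.01,0,0,0,0.0854],[0,0,-0.02,0,0,0,0.0854],[0,0,-0.03,0,0,0,0.0854],[0,0,-0.03,0,0,0,0.0854],[0,0,-0.03,0,0,0,0.0854],[0,0,0,0,0,0,0.0854],[0,0,0,0,0,0,0.0854]]'
python3 blk.py 611 68 87 w6
python3 - <<'E'
from h import *
z=np.load("w6.npz");p=z["p"];P=cloud(z["d"],(float(z["f"]),*z["c"],z["M"]))
X,Y,Z=[P[...,i] for i in range(3)]
for z0,a,b in ((93,25,115),(82,140,220)):
    m=(abs(Z-z0)<3)&(abs(X-611)<33)&(Y>a)&(Y<b)
    n,L,S,_=cv2.connectedComponentsWithStats(m.astype(np.uint8))
    for i in np.argsort(-S[1:,4])[:2]+1: Q=P[L==i];print(S[i],cv2.minAreaRect(Q[:,:2].astype(np.float32)),np.median(Q[:,2]))
E
python3 go.py 617.7 183 190 86.8 8
```

```text
time: 23.33
tool_pos: [612.9, 68.1, 70.9]
tcp_rot: [180.0, -0.0, 86.8]
ft_force: [-0.7, 0.4, 0.4]
finger_gap: 85.5
grip_force: 0.0
time: 23.92
tool_pos: [614.7, 68.2, 194.9]
tcp_rot: [179.6, -0.0, 86.8]
ft_force: [-0.5, 0.3, 0.4]
finger_gap: 85.3
grip_force: 0.0
[ 265  212  100   66 6354] ((612.6397705078125, 68.24419403076172), (43.69374465942383, 62.080848693847656), 86.86381530761719) 87.92838816358936
[ 276  193   74   15 1027] ((613.1273193359375, 99.02873992919922), (8.195716857910156, 43.66487503051758), 86.76597595214844) 93.70506970056883
[279 287  68  14 895] ((609.4061279296875, 37.504600524902344), (8.89146614074707, 43.647823333740234), 86.55062103271484) 93.60743039189501
[ 285   23   54   52 2606] ((617.7140502929688, 182.73858642578125), (25.812551498413086, 29.82838249206543), 85.6691665649414) 82.44318041011636
8 x [0.0144, -0.0003, 0.0003, 0.0179, -0.0013, -0.003]
```

The block is seated: it measures (612.6,68.2), upright, with its top at 88 mm, against the nest's centre of (611.3,68.2). The grip is at (617.7,182.7).

```bash
python3 -m handwheel '[[0.0191,-0.0002,0,0,0,0,0.0854],[0.0191,-0.0002,0,0,0,0,0.0854],[0.0191,-0.0002,0,0,0,0,0.0854],[0.0191,-0.0002,0,0,0,0,0.0854],[0.0191,-0.0002,0,0,0,0,0.0854],[0.0191,-0.0002,0,0,0,0,0.0854],[0,0,0,0,0,0,0.0854],[0,0,0,0,0,0,0.0854]]' 30
python3 -m handwheel '[[0,0,0.02,0,0,0,0.0854],[0,0,0.03,0,0,0,0.0854],[0,0,0.03,0,0,0,0.0854],[0,0,0.03,0,0,0,0.0854],[0,0,0.01,0,0,0,0.0854],[0,0,0,0,0,0,0.0854],[0,0,0,0,0,0,0.0854]]' 30
```

```text
time: 24.63
tool_pos: [616.9, 183.2, 189.0]
tcp_rot: [-179.8, 0.1, 86.9]
ft_force: [-1.4, 0.3, -0.8]
finger_gap: 85.3
grip_force: 0.0
time: 25.22
tool_pos: [617.8, 181.9, 70.8]
tcp_rot: [-179.9, 0.0, 86.7]
ft_force: [-0.0, -1.4, 1.3]
finger_gap: 85.6
grip_force: 0.0
```

```bash
python3 -m handwheel '[[0,0,0,0,0,0,0.02],[0,0,0,0,0,0,0.02],[0,0,0,0,0,0,0.02],[0,0,0,0,0,0,0.02],[0,0,0,0,0,0,0.02],[0,0,0,0,0,0,0.02],[0,0,0,0,0,0,0.02],[0,0,0,0,0,0,0.02]]' 25
python3 -m handwheel '[[-0.001,0,0,0,0,0,0.02],[-0.003,0,0,0,0,0,0.02],[-0.005,0,0,0,0,0,0.02],[-0.007,0,0,0,0,0,0.02],[-0.008,0,0,0,0,0,0.02],[-0.008,0,0,0,0,0,0.02],[-0.008,0,0,0,0,0,0.02],[-0.008,0,0,0,0,0,0.02]]'
```

```text
time: 25.88
tool_pos: [618.0, 182.9, 72.2]
tcp_rot: [180.0, -0.0, 86.8]
ft_force: [-5.7, -1.6, 7.2]
finger_gap: 29.2
grip_force: 27.6
time: 26.55
tool_pos: [615.4, 135.3, 72.3]
tcp_rot: [180.0, -0.1, 86.8]
ft_force: [-4.6, 2.9, 7.1]
finger_gap: 29.7
grip_force: 27.6
```

```bash
python3 -m handwheel '[[-0.008,0,0,0,0,0,0.02],[-0.008,0,0,0,0,0,0.02],[-0.008,0,0,0,0,0,0.02],[-0.008,0,0,0,0,0,0.02],[-0.008,0,0,0,0,0,0.02],[-0.008,0,0,0,0,0,0.02],[-0.008,0,0,0,0,0,0.02],[-0.008,0,0,0,0,0,0.02]]'
python3 -m handwheel '[[-0.008,0,0,0,0,0,0.02],[-0.008,0,0,0,0,0,0.02],[-0.008,0,0,0,0,0,0.02],[-0.008,0,0,0,0,0,0.02],[-0.008,0,0,0,0,0,0.02],[-0.008,0,0,0,0,0,0.02],[-0.008,0,0,0,0,0,0.02],[-0.007,0,0,0,0,0,0.02]]'
python3 -m handwheel '[[-0.006,0,0,0,0,0,0.02],[-0.005,0,0,0,0,0,0.02],[-0.004,0,0,0,0,0,0.02],[-0.003,0,0,0,0,0,0.02],[-0.002,0,0,0,0,0,0.02],[-0.001,0,0,0,0,0,0.02],[0,0,0,0,0,0,0.02],[0,0,0,0,0,0,0.02]]'
```

```text
time: 27.22
tool_pos: [611.8, 71.2, 72.3]
tcp_rot: [180.0, -0.1, 86.8]
ft_force: [-4.7, 3.1, 7.8]
finger_gap: 29.8
grip_force: 27.6
time: 27.88
tool_pos: [608.3, 8.0, 72.3]
tcp_rot: [180.0, -0.0, 86.8]
ft_force: [-5.3, 3.0, 8.2]
finger_gap: 29.4
grip_force: 27.6
time: 28.55
tool_pos: [607.5, -6.1, 72.1]
tcp_rot: [180.0, -0.6, 86.9]
ft_force: [-2.1, 30.6, 6.3]
finger_gap: 29.3
grip_force: 27.2
```

```bash
python3 -m handwheel '[[0.003,0,0,0,0,0,0.02],[0.001,0,0,0,0,0,0.02],[0,0,0,0,0,0,0.02]]'
python3 -m handwheel '[[0,0,0,0,0,0,0.04],[0,0,0,0,0,0,0.06],[0,0,0,0,0,0,0.08],[0,0,0,0,0,0,0.0854],[0,0,0,0,0,0,0.0854]]'
python3 -m handwheel '[[0,0,-0.01,0,0,0,0.0854],[0,0,-0.02,0,0,0,0.0854],[0,0,-0.03,0,0,0,0.0854],[0,0,-0.03,0,0,0,0.0854],[0.015,0,-0.02,0,0,0,0.0854],[0.03,0,0,0,0,0,0.0854],[0.03,0,0,0,0,0,0.0854],[0,0,0,0,0,0,0.0854]]'
python3 - <<'E'
from h import *
for n in("side","scene"):
    p,d,C=shot(n,n+"7");P=cloud(d,C);X,Y,Z=[P[...,i] for i in range(3)];H=cv2.cvtColor(p,cv2.COLOR_BGR2HSV);s=H[...,1]
    for nm,z0,a,b,sm in(("grip",82,-60,40,256),("cheek",93,-190,-60,60),("block",87,-190,-70,60),("plate",37,-200,60,60)):
        m=(abs(Z-z0)<3.5)&(abs(X-608)<50)&(Y>a)&(Y<b)&(s<sm)
        k,L,S,_=cv2.connectedComponentsWithStats(m.astype(np.uint8))
        for i in np.argsort(-S[1:,4])[:2]+1:
            if S[i,4]>15: Q=P[L==i];c,w,a_=cv2.minAreaRect(Q[:,:2].astype(np.float32));print(n,nm,S[i,4],np.round(c,1),np.round(w,1),round(a_,1),np.median(Q[:,2]).round(1))
    if n=="side": cv2.imwrite("pics/s7c.png",cv2.resize(p[150:330,280:460],None,fx=3.2,fy=3.2,interpolation=cv2.INTER_CUBIC))
E
```

```text
time: 28.8
tool_pos: [607.5, -5.9, 72.1]
tcp_rot: [180.0, -0.2, 86.9]
ft_force: [-1.9, 13.0, 7.2]
finger_gap: 29.4
grip_force: 27.3
time: 29.22
tool_pos: [607.2, -9.4, 70.9]
tcp_rot: [180.0, 0.0, 86.8]
ft_force: [-0.0, 0.2, -0.7]
finger_gap: 84.9
grip_force: 0.0
time: 29.88
tool_pos: [611.9, 70.2, 182.7]
tcp_rot: [179.9, -0.1, 86.9]
ft_force: [0.1, 0.1, -0.6]
finger_gap: 85.5
grip_force: 0.0
side grip 95 [607.9  -4.4] [26.5 30.1] 88.0 82.4
side cheek 56 [ 595.1 -147.3] [35.  12.8] 6.3 92.7
side cheek 46 [596.8 -87.6] [32.8  8.4] 2.3 93.3
side block 383 [ 601.1 -121.5] [67.4 60.3] 83.1 87.7
side plate 1112 [606.3 -61.9] [200.1  96.9] 88.9 37.7
scene grip 69 [609.4  -7. ] [26.1 30.4] 83.2 82.5
scene cheek 41 [ 603.  -149.8] [12.4 37.2] 87.2 92.4
scene cheek 32 [608.6 -89.7] [ 9.5 34.3] 87.2 92.5
scene block 231 [ 613.3 -121.4] [67.3 54.2] 67.4 86.9
scene plate 969 [605. -67.] [202.3  97. ] 87.1 37.0
```

View pics/s7c.png

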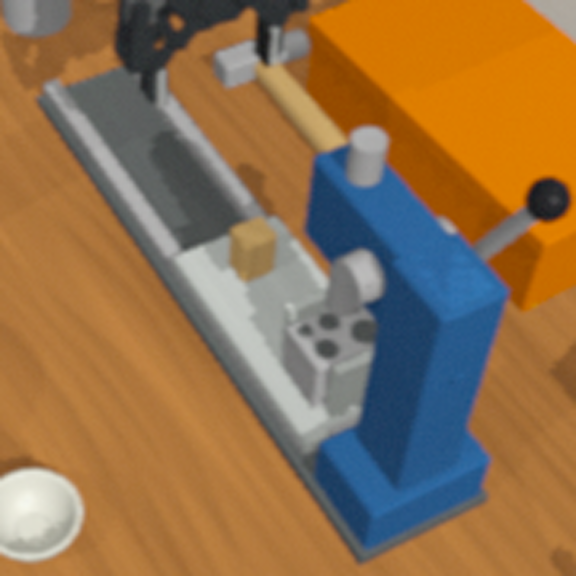

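Run:
```python
from h import *
z=lambda n:np.load(n+".npz")
for n in("side7","scene7","w6"):
    q=z(n);P=cloud(q["d"],(float(q["f"]),*q["c"],q["M"]));X,Y,Z=[P[...,i] for i in range(3)]
    H=cv2.cvtColor(q["p"],cv2.COLOR_BGR2HSV);blue=(H[...,0]>100)&(H[...,0]<125)&(H[...,1]>120)&(abs(X-600)<60)
    if n!="w6":
        for a,b in((30,60),(80,160),(215,240),(245,256)):
            m=blue&(Z>a)&(Z<b)
            if m.sum()>20: print(n,"blue z",a,b,m.sum(),"y",np.percentile(Y[m],[1,50,99]).round(1),"x",np.percentile(X[m],[1,99]).round(1))
    m=(Z>3)&(Z<30)&(abs(X-605)<70)&(H[...,1]<70);
    if m.any(): print(n,"base y",np.percentile(Y[m],[0.5,99.5]).round(1), "rails", [np.percentile(Y[(abs(Z-24)<2.5)&m&(abs(X-610-k)<12)],[1,99]).round(1) for k in(-40,40)])
    g=(Z>110)&(Z<200)&(H[...,1]<70)&(abs(X-600)<45)&(Y<-60)&(Y>-200)
    if g.any(): print(n,"ram",g.sum(),np.percentile(Y[g],[2,50,98]).round(1),np.percentile(X[g],[2,50,98]).round(1),np.percentile(Z[g],[2,98]).round(1))
    G=(Z>257)&(abs(X-600)<40)&(Y<-60)&(Y>-200)&(H[...,1]<70)
    if G.any(): print(n,"knob",G.sum(),np.percentile(Y[G],[2,50,98]).round(1),np.percentile(Z[G],[2,98]).round(1))
```

```text
side7 blue z 30 60 510 y [-247.  -239.1 -176.5] x [544.5 638. ]
side7 blue z 80 160 700 y [-238.4 -231.7 -185.5] x [569.4 614.8]
side7 blue z 215 240 478 y [-238.4 -202.1  -93.7] x [569.9 611. ]
side7 blue z 245 256 1133 y [-237.5 -187.7  -94.5] x [571.3 616.8]
side7 base y [-248.3  502.9] rails [array([-41.1, 502. ]), array([ 45.7, 367.1])]
side7 ram 88 [-167.6 -123.2  -91.1] [563.1 590.4 601.9] [121.7 198.4]
side7 knob 163 [-129.2 -121.6 -108.4] [257.6 282.2]
scene7 blue z 30 60 427 y [-249.9 -238.2 -181.5] x [550.9 648.3]
scene7 blue z 80 160 465 y [-241.9 -233.1 -190.6] x [575.5 623.5]
scene7 blue z 215 240 286 y [-241.7 -206.3  -98.1] x [579.9 623.6]
scene7 blue z 245 256 758 y [-240.  -177.8  -95.9] x [575.6 622.1]
scene7 base y [-251.9 1256.2] rails [array([  46.2, 1247.5]), array([-143.9, 1255.6])]
scene7 ram 52 [-162.2 -121.9  -93.7] [607.  612.7 636.1] [119.5 199.5]
scene7 knob 110 [-132.  -123.8 -110.2] [259.6 283.2]
w6 base y [-163.7  213.6] rails [array([-148.4,   19.4]), array([-153.5,   14.8])]
```

Head front, column and ram put home at a nest y of about -123, and the nest now measures about -120. I'll nudge it from behind with closed fingers to confirm it is on the stop.

```bash
python3 -m handwheel '[[0,0,0.02,0,0,0,0],[0,0,0.03,0,0,0,0],[0,0,0.03,0,0,0,0],[0,0,0.03,0,0,0,0],[0,0,0,0,0,0,0],[0,0,0,0,0,0,0],[0,0,0,0,0,0,0],[0,0,0,0,0,0,0]]'
python3 -m handwheel '[[-0.008,0,0,0,0,0,0],[-0.01,0,0,0,0,0,0],[-0.01,0,0,0,0,0,0],[-0.008,0,0,0,0,0,0],[-0.006,0,0,0,0,0,0],[0,0,0,0,0,0,0],[0,0,0,0,0,0,0]]'
```

```text
time: 30.65
tool_pos: [613.5, 65.4, 73.9]
tcp_rot: [179.8, -0.0, 86.8]
ft_force: [1.4, -0.4, 0.3]
finger_gap: 0.1
grip_force: 0.0
time: 31.23
tool_pos: [609.0, 23.3, 70.9]
tcp_rot: [-180.0, -0.0, 86.7]
ft_force: [-0.1, -0.3, -0.5]
finger_gap: 0.1
grip_force: 0.0
```

```bash
python3 -m handwheel '[[-0.002,0,0,0,0,0,0],[-0.002,0,0,0,0,0,0],[0,0,0,0,0,0,0],[0,0,0,0,0,0,0]]'
python3 -m handwheel '[[-0.002,0,0,0,0,0,0],[-0.002,0,0,0,0,0,0],[0,0,0,0,0,0,0],[0,0,0,0,0,0,0]]'
python3 -m handwheel '[[-0.002,0,0,0,0,0,0],[0,0,0,0,0,0,0],[0,0,0,0,0,0,0]]'
```

```text
time: 31.57
tool_pos: [608.8, 21.1, 70.8]
tcp_rot: [-180.0, -0.1, 86.8]
ft_force: [0.8, 5.2, 0.4]
finger_gap: -0.2
grip_force: 2.6
time: 31.9
tool_pos: [608.8, 20.9, 70.9]
tcp_rot: [180.0, -0.4, 86.9]
ft_force: [1.9, 22.1, -0.4]
finger_gap: -0.2
grip_force: 11.3
time: 32.15
tool_pos: [608.8, 20.8, 70.9]
tcp_rot: [180.0, -0.5, 86.9]
ft_force: [3.0, 30.3, -0.4]
finger_gap: 0.0
grip_force: 15.5
```

It is hard against the stop: 30 N gives only 0.3 mm of movement. I'll retreat and do a final check.

```bash
python3 -m handwheel '[[0.01,0,0,0,0,0,0],[0.02,0,-0.01,0,0,0,0],[0.02,0,-0.03,0,0,0,0],[0.02,0,-0.03,0,0,0,0],[0,0,-0.03,0,0,0,0],[0,0,-0.02,0,0,0,0],[0,0,0,0,0,0,0],[0,0,0,0,0,0,0]]'
python3 -m handwheel '[[0,0,0,0,0,0,0],[0,0,0,0,0,0,0],[0,0,0,0,0,0,0],[0,0,0,0,0,0,0]]'
python3 - <<'E'
from h import *
for n in("side","scene"):
    p,d,C=shot(n,n+"8");P=cloud(d,C);X,Y,Z=[P[...,i] for i in range(3)];s=cv2.cvtColor(p,cv2.COLOR_BGR2HSV)[...,1]
    m=(abs(Z-37)<3.5)&(abs(X-608)<50)&(Y>-200)&(Y<60)&(s<60);k,L,S,_=cv2.connectedComponentsWithStats(m.astype(np.uint8));i=S[1:,4].argmax()+1
    print(n,"plate",cv2.minAreaRect(P[L==i][:,:2].astype(np.float32)))
    m=(Z>85)&(Z<90.5)&(abs(X-603)<40)&(abs(Y+120)<19);print("block top",m.sum(),np.median(Z[m]),X[m].min(),X[m].max())
    m=(Z>12)&(Z<40)&(X>230)&(X<520)&(Y>170)&(Y<380);print("pin",cv2.minAreaRect(P[m][:,:2].astype(np.float32))[0],np.median(Z[m]))
E
```

```text
time: 32.82
tool_pos: [613.6, 84.0, 192.9]
tcp_rot: [179.8, 0.0, 86.8]
ft_force: [0.7, -0.1, -0.3]
finger_gap: -0.0
grip_force: 0.0
time: 33.15
tool_pos: [611.7, 83.6, 189.4]
tcp_rot: [-179.9, 0.0, 86.8]
ft_force: [0.0, -0.1, 0.0]
finger_gap: -0.0
grip_force: 0.0
side plate ((604.7210693359375, -62.62721252441406), (203.4251708984375, 96.4490966796875), 87.83863067626953)
block top 295 87.95041032083816 570.725957515489 631.613232499176
pin (378.8650207519531, 275.6602478027344) 20.27666774298376
scene plate ((606.048828125, -66.99492645263672), (202.66470336914062, 97.4993896484375), 87.78421783447266)
block top 130 87.81474309948533 580.628245263153 634.9209695968134
pin (366.6384582519531, 277.9798889160156) 19.27102740033456
```

```bash
python3 -c "
from bench import r
print(r.hand_in())"
```

```text
the job is handed in; nothing more can be done
None
```

The job is handed in at about 33 s; the judge returned no verdict. By my measurements the bench pin lies flat on the cork pad, the block stands upright in the nest, the carriage is hard against a stop consistent with home, and the arm is clear.

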